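# Clear the tasting board and slide the steel cover into its seat over the dip well

### The arm

A 6-joint arm with a two-finger parallel gripper is mounted at the origin on a cart in front of the work surface, level with it; the furniture and walls round the work are solid. World frame = base frame: x ahead of the robot, y to its left, z up, the work surface at z = 0. Lengths are in m, angles in rad, forces in N, time in s.
With the tool pointing down it reaches from about 0.4 to 0.925 m from the base axis. Payload 12.5 kg.
Tool frame: the origin (TCP) lies on the centre line of the jaws, within the pads' length; the fingertips stand 22 mm ahead of it and the grasp point (between the pads) lies 3 mm ahead of it; z points along the fingers, y is the line along which they close (so a half turn about z gives the same grasp; the last joint's range is limited). The gripper opens to 95 mm and grips with 3 to 60 N. Pads are 20 mm wide; open, the fingers measure 119 mm over their backs; the gripper's body (75 mm by 180 mm) begins 59 mm behind the grasp point.
Start: joints at [-1.279, 0.491, 1.559, -0, 1.092, -0.106], TCP at [0.242, -0.576, 0.237] pointing down, gripper open.
Joint ranges: [-3.1, 3.1], [-0.84, 2.19], [0.05, 2.79], [-1.13, 4.28], [0.06, 2.93], [-2.69, 2.69]. Speed limits (rad/s): [2.22, 2.22, 2.79, 3.14, 3.14, 3.14].

### API

Orientations are given as a 3x3 rotation matrix whose columns are the frame's x, y, z axes.
In Python, from plant import robot gives the robot as it stands. The module is installed in compiled form; this text tells all that it offers.
- The arm moves only by the tool carry_out, never from a script. Its argument "moves" is a list that holds one entry, the list of rows, each a list of 7 numbers: the turn, a rotation vector about the tool's x, y, z in rad, then the shift along the tool's x, y, z in mm, then the opening, from 0 (shut) to 1 (fully open). In form: [[[wx, wy, wz, dx, dy, dz, hand], ...]]. A call has 1 to 20 rows; each row is the pose to reach, as a shift and turn from the pose commanded when the call began, along the tool's axes at that moment; what a row does not reach only later rows make up. A row lasts 1/10 s, in which the tool goes at most 50 mm and 8.59 degrees, less where a joint would pass 70% of its speed; a pose out of reach is approached as far as the arm can. A call with a gripper value outside its range is refused whole. The fingers move at their own pace and stop on an object; "squeeze" is the grip in N (left out, the last holds). Time passes only in rows, so rows that repeat a pose let the fingers close. It gives the time, the measured TCP pose, the force, the opening and the grip force at its end, in the units of the state.
- robot.observe(): the state, without advancing time (a new reading comes with each control period).
- robot.get_image(name): name is "scene" or "top"; returns a dict with "pixels" (384x512x3 uint8, blue, green, red), "depth" (384x512 float32, m along the optical axis (not along the pixel's ray), 0 where there is no reading), "vfov" (degrees; the focal length in pixels is half the picture's height over the tangent of half this angle, whatever the lens; pixels are square), "cx", "cy" (the principal point, pixels), "pose" (4x4, takes a point from camera to world coordinates). Camera axes: x right, y up, looking along -z (the intrinsics and any distortion apply to the point x, -y, -z); pixel columns grow to the right and rows downward; lengths in m; the calibration is good to about 2 mm. A picture is of the moment at which its call begins.
- robot.job_done(): hands the job in; it is judged then, once.
The state is a dict: "t": time; "qpos": joint angles; "qd": joint speeds; "tau": joint torques, N m; "eef_pos": TCP position; "ee_rot": TCP orientation; "force": force on the tool from outside, world axes, zero at the start; "torque": the same for the moment, N m; "gripper_width": opening from 0.0 (shut) to 1.0 (fully open); "grasp_force": force on a finger pad.
Only numpy, scipy, OpenCV 4.12 (cv2) and the standard library are available. Lean on these libraries where they do the work, as an engineer would, in place of code of your own. Each camera call takes 0.05 s, during which the arm holds its last target. There are 200 camera calls.

### The job

Close the tasting board's dip well: lift the cheese brick off the board and set it flat on the middle of the small marble slab, then slide the steel cover along the board, without lifting it off, until it drops flat into its shallow round seat over the well. Go gently by feel: never press hard, stop pushing the moment it drops in, and leave the other cheeses and the price tags where they are.

Things in the scene. Friction and masses are not known exactly. Their poses are not given: they have to be found in the camera images.
- board: Fixed wooden tasting board, 352 mm long (its y axis), 114 mm wide (its x axis), on the deck. Origin: centre of its underside, z up. Its flat light-wood run lies 23 mm above the deck from y = -131 to +131 mm; raised grip blocks (27 mm high) at both ends.
- run_top (a point): Middle of the run's surface, axes as the board's. Toward -y the run has a round seat 67 mm across, 5 mm deep, with a dip well (44 mm across, 8 mm deeper) in its middle. The seat's centre is on the centre line (x = 0) somewhere from y = -47 to -87 mm: its place differs each time and is not measured. The run ends (raised block) at y = -131 mm.
- cover_grip (a point): Loose steel cover, about 0.3 kg: a disc 64 mm across, 6 mm thick, with an upright grip fin on its middle: 12 mm thick along the cover's y axis, 36 mm wide along x, from the disc's top to 47 mm above its underside. This point is in the fin on the disc's axis, 27 mm above the underside: 50 mm above the deck on the run, 45 mm when seated; z up.
- disc_low (a point): Centre of the cover disc's underside. The cover starts on the run near its +y end, up to 5 mm off the centre line, turned up to 0.1 rad. It slides on the wood under its own weight and falls in by itself when within about 1.5 mm of the seat's middle, if nothing holds it up; then the seat's wall stops it and its top stands 1 mm proud of the run.
- brick_mid (a point): Small smoked cheese brick, 45 mm wide (its x axis), 75 mm long (its y axis), 34 mm high, about 0.2 kg, lying on the run between the cover and the seat, its long side along the board. This point is its centre, 17 mm above its underside; z up.
- slab_top (a point): Centre of the top face of a fixed square marble slab, 130 x 130 mm, 10 mm thick, beyond the board.
- tag: Bystander: loose price tag, 22 x 58 x 46 mm, on the far side of the board, left of the slab; origin at the centre of its foot's underside.
- small_round: Bystander: loose small round cheese, about 100 mm across and 46 mm high, far left; origin on its underside, near the middle.
- slice: Bystander: loose cheese wedge, 67 x 77 x 30 mm, far right; origin at the centre of its underside.

How it is judged:
By the outcome, as a careful person would: the job done as asked, in the order asked, and still so for the second after the job is handed in, with the robot touching nothing.
It also fails if it takes over 64 s, if anything falls off the work surface, if the arm or the gripper's body presses on something with over 40 N, if the wrist force passes 120 N, or if a joint passes its speed limit or range.

## Working session

There is one attempt and no reset: what is moved stays moved. The work goes in short steps, Python scripts to look and compute and a tool call to move; the robot and the scene stay as the last step left them, time stands still between calls to the robot, and variables do not carry over. Pictures are saved under pics/ and viewed, at most 10 in all, crops included, and the job is handed in when it is done.

Besides the shell and the picture viewer there is one more tool, called by a JSON object that holds its "name" and its "arguments", one argument or row to a line. carry_out: Moves the arm, as the interface text tells. Its arguments: {"type":"object","properties":{"moves":{"type":"array"},"squeeze":{"type":"number"}},"required":["moves"]}

```bash
mkdir -p pics
cat > h.py <<'E'
import numpy as np, cv2
from plant import robot
def grab(n):
    im=robot.get_image(n); im['f']=192/np.tan(np.radians(im['vfov'])/2); return im
def world(im,u,v,d=None):
    if d is None: d=im['depth'][v,u]
    u,v,d=[np.asarray(a,float) for a in(u,v,d)]
    p=np.stack([(u-im['cx'])/im['f']*d,-(v-im['cy'])/im['f']*d,-d,np.ones_like(d)],-1)
    return (p@im['pose'].T)[...,:3]
def ray(im,u,v,z):
    o=im['pose'][:3,3]; r=world(im,u,v,np.ones(np.shape(u)))-o
    return o+r*((z-o[2])/r[...,2])[...,None]
def cloud(im):
    v,u=np.mgrid[:384,:512]; return world(im,u,v,im['depth'])
E
python3 - <<'E'
from h import *
for n in('top','scene'):
    im=grab(n); cv2.imwrite(f'pics/{n}0.png',im['pixels'])
    print(n,im['vfov'],im['cx'],im['cy'],im['pose'].round(3).tolist(),[k for k in im],(im['depth']==0).mean())
s=robot.observe();print(s['t'],s['eef_pos'],s['ee_rot'],s['force'])
E
```

```text
top 53.333858821965734 250.26296639782643 187.52737053984958 [[-0.027, 0.988, -0.153, 0.444], [-1.0, -0.026, 0.007, 0.001], [0.003, 0.153, 0.988, 0.932], [0.0, 0.0, 0.0, 1.0]] ['pixels', 'depth', 'vfov', 'cx', 'cy', 'pose', 'f'] 0.004130045572916667
scene 51.67238039658831 257.22674669002345 192.10847046561045 [[-0.86, 0.319, -0.398, 0.191], [-0.51, -0.56, 0.653, 0.571], [-0.015, 0.764, 0.644, 0.641], [0.0, 0.0, 0.0, 1.0]] ['pixels', 'depth', 'vfov', 'cx', 'cy', 'pose', 'f'] 0.0041046142578125
0.1 [ 0.24205798 -0.57598476  0.2360995 ] [[ 9.21913906e-01  3.87394692e-01 -3.19428893e-04]
 [ 3.87394810e-01 -9.21913343e-01  1.02447642e-03]
 [ 1.02390969e-04 -1.06822415e-03 -9.99999424e-01]] [0.16245283 0.758738   0.03371706]
```

View pics/top0.png

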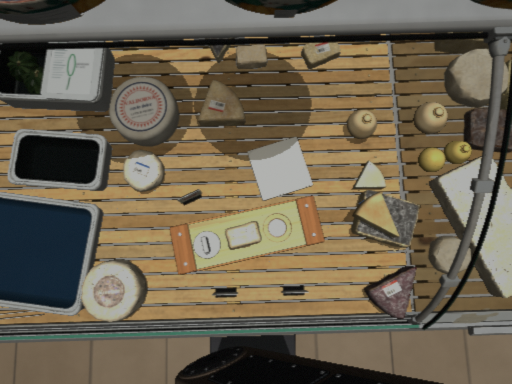

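View pics/scene0.png

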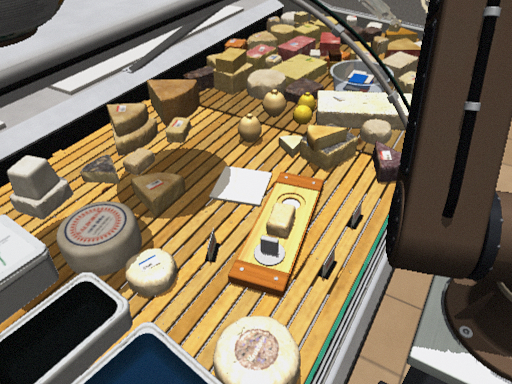

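Top view: cover fin is at about (205,243), brick (243,235), seat/well (278,228), slab (280,168), and tags at (190,197), (225,292) and (293,290). The scene view agrees. Next I segment by height.

```bash
cat > meas.py <<'E'
from h import *
def blob(im,P,lo,hi,box,name,col=None):
    u0,v0,u1,v1=box; m=np.zeros((384,512),np.uint8)
    z=P[...,2]; m[v0:v1,u0:u1]=((z>lo)&(z<hi))[v0:v1,u0:u1]
    if col is not None: m&=col.astype(np.uint8)
    n,l,s,c=cv2.connectedComponentsWithStats(m)
    if n<2: print(name,'none'); return
    k=1+s[1:,4].argmax(); q=P[l==k]
    zm=np.median(q[:,2])
    v,u=np.nonzero(l==k); q=ray(im,u,v,zm)
    r=cv2.minAreaRect((q[:,:2]*1000).astype(np.float32))
    print(name,len(q),'mean',q[:,:2].mean(0).round(4),'z',zm.round(4),'rect',np.round(r[0],1),np.round(r[1],1),round(r[2],1))
    return q
E
python3 - <<'E'
from meas import *
im=grab('top');P=cloud(im)
hsv=cv2.cvtColor(im['pixels'],cv2.COLOR_BGR2HSV)
for (u,v) in((205,243),(215,243),(243,235),(278,228),(290,226),(262,230),(280,168),(180,250),(313,220),(210,200)):
    print((u,v),P[v,u].round(4),hsv[v,u])
box=(165,190,330,280)
blob(im,P,.012,.08,box,'board')
blob(im,P,.048,.064,(222,215,265,255),'brick')
blob(im,P,.060,.08,(190,225,222,262),'fin')
blob(im,P,.006,.014,(240,130,320,205),'slab')
blob(im,P,.002,.0145,(262,210,300,245),'well')
blob(im,P,.002,.0205,(255,205,305,250),'seat')
blob(im,P,.01,.06,(175,185,205,210),'tag')
c=im['pixels'][185:285,160:330]; cv2.imwrite('pics/crop.png',cv2.resize(c,None,fx=4.5,fy=4.5,interpolation=cv2.INTER_CUBIC))
E
```

```text
(205, 243) [0.4556 0.0992 0.0702] [ 38   6 175]
(215, 243) [0.4555 0.0806 0.0287] [ 45   3 177]
(243, 235) [0.4714 0.0142 0.0591] [ 32  20 178]
(278, 228) [ 0.4871 -0.0691  0.0137] [ 40   4 178]
(290, 226) [ 0.4909 -0.0975  0.0184] [ 27  74 169]
(262, 230) [ 0.4829 -0.0303  0.0258] [ 28  85 171]
(280, 168) [ 0.6339 -0.0799  0.0108] [ 40   4 178]
(180, 250) [0.4415 0.1621 0.0299] [ 13 151 159]
(313, 220) [ 0.5031 -0.1515  0.0276] [ 13 149 171]
(210, 200) [0.56   0.0936 0.0046] [ 19 110 172]
board 7125 mean [0.4735 0.0081] z 0.0255 rect [474.4   6.1] [113.7 351.3] 11.1
brick 688 mean [0.472  0.0146] z 0.059 rect [472.2  15. ] [48.9 75.5] 13.6
fin 90 mean [0.4529 0.0994] z 0.0699 rect [452.6  99.3] [35.  12.4] 13.6
slab 2607 mean [ 0.6338 -0.0786] z 0.0111 rect [634.4 -78.8] [129.8 129.7] 15.9
well 228 mean [ 0.4886 -0.0667] z 0.0123 rect [488.5 -66.9] [43.1 40.6] 88.5
seat 560 mean [ 0.4887 -0.0667] z 0.0163 rect [488.4 -66.6] [66.8 64.1] 88.5
tag 118 mean [0.5686 0.1391] z 0.028 rect [567.3 139. ] [14.1 58.2] 25.6
```

View pics/crop.png

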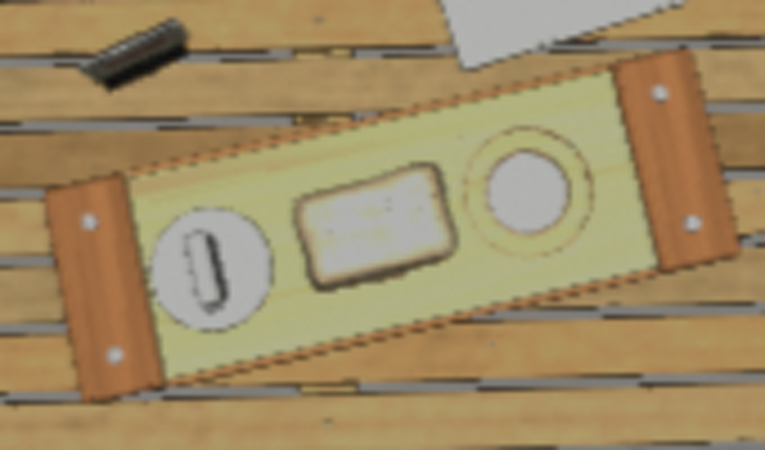

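The crop shows the cover at (210,270), brick at (377,227), and seat at (528,190), clear and on the board's centre line. In board coordinates the seat is at y≈-74, and the cover is at (-3.4, 95.6).

```bash
cat > go.py <<'E'
import sys
from h import *
from scipy.spatial.transform import Rotation as Ro
s=robot.observe();R=s['ee_rot'];p=s['eef_pos']*1000
def row(x,y,z,yaw):  # yaw = world angle (deg) of tool y
    a=np.radians(yaw);ty=np.array([np.cos(a),np.sin(a),0]);tz=np.array([0,0,-1.]);T=np.c_[np.cross(ty,tz),ty,tz]
    return Ro.from_matrix(R.T@T).as_rotvec().round(4).tolist(),(R.T@(np.array([x,y,z])-p)).round(1).tolist()
if __name__=='__main__':
    print(s['t'],p.round(1),'yaw',np.degrees(np.arctan2(R[1,1],R[0,1])).round(2),'F',s['force'].round(2),'w',s['gripper_width'],s['grasp_force'],'q6',s['qpos'][5])
    a=list(map(float,sys.argv[1:]))
    for i in range(0,len(a),4): print(a[i:i+4],*row(*a[i:i+4]))
E
python3 go.py 472 15 140 12.5
```

```text
0.15 [ 242.1 -576.   236.2] yaw -67.21 F [-0.14 -0.92 -0.6 ] w 0.9984586960544742 0.0 q6 -0.10557583820309165
[472.0, 15.0, 140.0, 12.5] [-0.0006, -0.0007, -1.3912] [440.9, -455.7, 96.6]
```

{"name": "carry_out", "arguments": {
  "moves": [
    [[0,0,-1.391,441,-456,96.5,0.8],[0,0,-1.391,441,-456,96.5,0.8],[0,0,-1.391,441,-456,96.5,0.8],[0,0,-1.391,441,-456,96.5,0.8],[0,0,-1.391,441,-456,96.5,0.8],[0,0,-1.391,441,-456,96.5,0.8],[0,0,-1.391,441,-456,96.5,0.8],[0,0,-1.391,441,-456,96.5,0.8],[0,0,-1.391,441,-456,96.5,0.8],[0,0,-1.391,441,-456,96.5,0.8],[0,0,-1.391,441,-456,96.5,0.8],[0,0,-1.391,441,-456,96.5,0.8],[0,0,-1.391,441,-456,96.5,0.8],[0,0,-1.391,441,-456,96.5,0.8],[0,0,-1.391,441,-456,96.5,0.8],[0,0,-1.391,441,-456,96.5,0.8],[0,0,-1.391,441,-456,96.5,0.8],[0,0,-1.391,441,-456,96.5,0.8]]
  ],
  "squeeze": 12
}}

```text
t: 1.95
eef_pos: [0.472, 0.014, 0.1403]
ee_rot: [[-0.215, 0.977, 0.0], [0.977, 0.215, -0.0], [-0.0, 0.0, -1.0]]
force: [0.7, -1.0, 0.5]
gripper_width: 0.8
grasp_force: 0.0
```

```bash
python3 go.py 472 15 53 12.5
```

```text
1.95 [472.   14.  140.3] yaw 12.39 F [ 0.66 -1.03  0.55] w 0.7995859794980733 0.0 q6 -0.32633079644703306
[472.0, 15.0, 53.0, 12.5] [0.0004, 0.0002, -0.002] [1.0, 0.2, 87.3]
```

{"name": "carry_out", "arguments": {
  "moves": [
    [[0,0,0,0.5,0,30,0.8],[0,0,0,0.5,0,60,0.8],[0,0,0,0.5,0,80,0.8],[0,0,0,0.5,0,87,0.8],[0,0,0,0.5,0,87,0.8],[0,0,0,0.5,0,87,0.8],[0,0,0,0.5,0,87,0.4],[0,0,0,0.5,0,87,0.3],[0,0,0,0.5,0,87,0.3],[0,0,0,0.5,0,87,0.3],[0,0,0,0.5,0,87,0.3],[0,0,0,0.5,0,87,0.3]]
  ],
  "squeeze": 12
}}

```text
t: 3.15
eef_pos: [0.472, 0.0155, 0.0533]
ee_rot: [[-0.216, 0.976, 0.0], [0.976, 0.216, -0.0], [-0.0, 0.0, -1.0]]
force: [-0.5, 0.3, 6.4]
gripper_width: 0.481
grasp_force: 12.0
```

{"name": "carry_out", "arguments": {
  "moves": [
    [[0,0,0,0,0,-10,0.3],[0,0,0,0,0,-30,0.3],[0,0,0,0,0,-60,0.3],[0,0,0,0,0,-80,0.3],[0,0,0,0,0,-80,0.3],[0,0,0,0,0,-80,0.3]]
  ]
}}

```text
t: 3.75
eef_pos: [0.4718, 0.0155, 0.1332]
ee_rot: [[-0.216, 0.976, 0.001], [0.976, 0.216, -0.0], [-0.0, 0.001, -1.0]]
force: [0.7, 0.1, -2.3]
gripper_width: 0.483
grasp_force: 12.0
```

```bash
python3 go.py 634 -79 130 15.9
python3 - <<'E'
from meas import *
im=grab('top');P=cloud(im)
box=(165,190,330,280)
blob(im,P,.060,.08,(185,225,222,262),'fin')
blob(im,P,.006,.014,(240,130,320,205),'slab')
im=grab('scene');P=cloud(im); cv2.imwrite('pics/s1.png',im['pixels'][120:320,180:400].repeat(3,0).repeat(3,1))
E
```

```text
3.75 [471.8  15.5 133.2] yaw 12.49 F [ 0.66  0.1  -2.27] w 0.4826324912801386 11.975880861282349 q6 -0.3250238303904688
[634.0, -79.0, 130.0, 15.9] [0.0006, 0.0003, -0.0595] [-127.4, 137.9, 3.3]
fin none
slab 2610 mean [ 0.6336 -0.0788] z 0.011 rect [634.3 -78.8] [129.9 129.7] 15.9
```

View pics/s1.png

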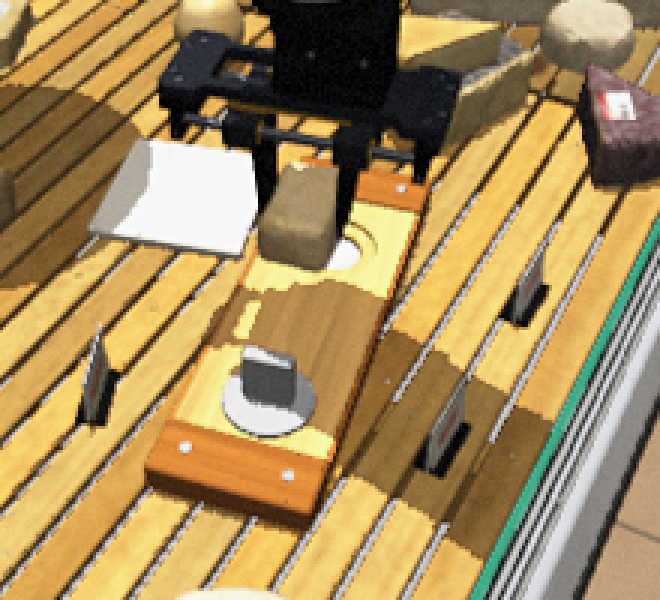

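Brick is held at about (300,225) in the crop; cover still at (268,390). Next, move over the slab.

{"name": "carry_out", "arguments": {
  "moves": [
    [[0,0,-0.06,-25,28,0,0.3],[0,0,-0.06,-64,69,0,0.3],[0,0,-0.06,-102,110,0,0.3],[0,0,-0.06,-127.5,138,3,0.3],[0,0,-0.06,-127.5,138,40,0.3],[0,0,-0.06,-127.5,138,75,0.3],[0,0,-0.06,-127.5,138,85,0.3],[0,0,-0.06,-127.5,138,88,0.3],[0,0,-0.06,-127.5,138,90,0.3],[0,0,-0.06,-127.5,138,90,0.3]]
  ]
}}

```text
t: 4.85
eef_pos: [0.6348, -0.0791, 0.0443]
ee_rot: [[-0.275, 0.962, 0.002], [0.962, 0.275, -0.001], [-0.001, 0.002, -1.0]]
force: [-0.1, 0.3, -1.8]
gripper_width: 0.48
grasp_force: 12.0
```

{"name": "carry_out", "arguments": {
  "moves": [
    [[0,0,0,0,0,1,0.3],[0,0,0,0,0,2,0.3],[0,0,0,0,0,3,0.3],[0,0,0,0,0,3.5,0.3],[0,0,0,0,0,3.5,0.3],[0,0,0,0,0,3.5,0.3]]
  ]
}}

```text
t: 5.45
eef_pos: [0.6344, -0.0792, 0.0404]
ee_rot: [[-0.275, 0.962, 0.001], [0.962, 0.275, -0.0], [-0.0, 0.001, -1.0]]
force: [-1.5, 1.3, 5.3]
gripper_width: 0.478
grasp_force: 12.0
```

Contact made. Release and retreat upward.

{"name": "carry_out", "arguments": {
  "moves": [
    [[0,0,0,0,0,0,0.6],[0,0,0,0,0,0,0.75],[0,0,0,0,0,0,0.75],[0,0,0,0,0,0,0.75],[0,0,0,0,0,-15,0.75],[0,0,0,0,0,-45,0.75],[0,0,0,0,0,-90,0.75],[0,0,0,0,0,-110,0.75],[0,0,0,0,0,-110,0.75]]
  ]
}}

```text
t: 6.35
eef_pos: [0.6355, -0.0793, 0.154]
ee_rot: [[-0.275, 0.962, 0.006], [0.962, 0.275, -0.001], [-0.003, 0.006, -1.0]]
force: [0.7, 0.9, -0.7]
gripper_width: 0.749
grasp_force: 0.0
```

```bash
python3 go.py 452.7 99.3 120 103 452.7 99.3 120 -77
python3 - <<'E'
from meas import *
im=grab('top');P=cloud(im)
blob(im,P,.060,.08,(185,225,222,262),'fin')
im=grab('scene');P=cloud(im); cv2.imwrite('pics/s2.png',im['pixels'][120:320,180:400].repeat(3,0).repeat(3,1))
blob(im,P,.035,.055,(195,140,285,210),'brick')
blob(im,P,.060,.078,(245,225,295,265),'finscene')
E
```

```text
6.35 [635.5 -79.3 154. ] yaw 15.93 F [ 0.7   0.86 -0.75] w 0.7486681366606724 0.0 q6 -0.5053153001275678
[452.7, 99.3, 120.0, 103.0] [0.0021, 0.0068, -1.5196] [222.1, -126.9, 32.6]
[452.7, 99.3, 120.0, -77.0] [0.0068, -0.0021, 1.622] [222.1, -126.9, 32.6]
fin 92 mean [0.4526 0.0993] z 0.0702 rect [452.6  99.3] [35.  12.4] 13.6
brick 397 mean [ 0.6292 -0.0699] z 0.0443 rect [629.1 -70.3] [50.  83.6] 17.6
finscene 128 mean [0.4493 0.1058] z 0.0684 rect [449.4 105.9] [36.5 19.5] 16.1
```

View pics/s2.png

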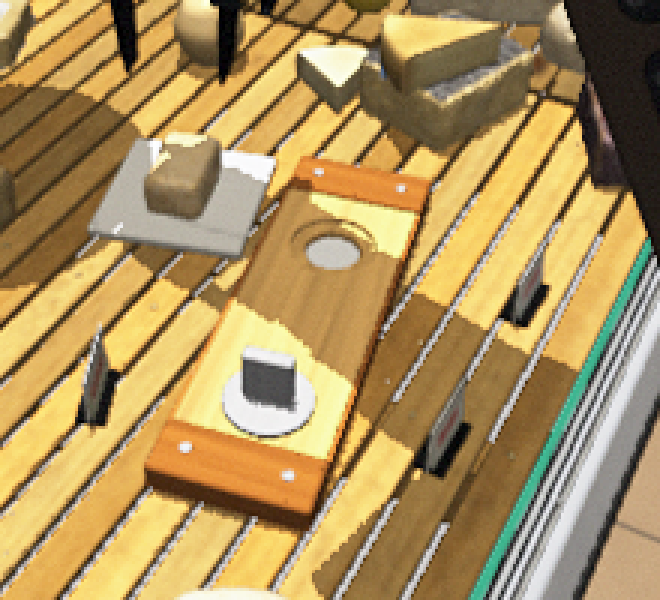

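Brick sits on the middle of the slab (182,175 in crop); cover untouched at (268,395). Moving to above the fin.

{"name": "carry_out", "arguments": {
  "moves": [
    [[0.0068,-0.002,1.632,222,-127,33,0.4],[0.0068,-0.002,1.632,222,-127,33,0.4],[0.0068,-0.002,1.632,222,-127,33,0.4],[0.0068,-0.002,1.632,222,-127,33,0.4],[0.0068,-0.002,1.632,222,-127,33,0.4],[0.0068,-0.002,1.632,222,-127,33,0.4],[0.0068,-0.002,1.632,222,-127,33,0.4],[0.0068,-0.002,1.632,222,-127,33,0.4],[0.0068,-0.002,1.632,222,-127,33,0.4],[0.0068,-0.002,1.632,222,-127,33,0.4],[0.0068,-0.002,1.632,222,-127,33,0.4],[0.0068,-0.002,1.632,222,-127,33,0.4],[0.0068,-0.002,1.632,222,-127,33,0.4],[0.0068,-0.002,1.632,222,-127,33,0.4],[0.0068,-0.002,1.632,222,-127,33,0.4]]
  ]
}}

```text
t: 7.95
eef_pos: [0.4511, 0.0995, 0.1165]
ee_rot: [[0.976, 0.217, -0.006], [0.217, -0.976, 0.001], [-0.006, -0.003, -1.0]]
force: [0.4, 0.4, -0.4]
gripper_width: 0.401
grasp_force: 0.0
```

```bash
python3 go.py 452.7 99.3 57 -76.4
```

```text
7.95 [451.1  99.5 116.5] yaw -77.47 F [ 0.41  0.4  -0.4 ] w 0.4005356049669645 0.0 q6 1.42236067707373
[452.7, 99.3, 57.0, -76.4] [-0.0029, 0.006, -0.0187] [1.9, 0.7, 59.4]
```

{"name": "carry_out", "arguments": {
  "moves": [
    [[-0.003,0.006,-0.019,2,0.5,20,0.4],[-0.003,0.006,-0.019,2,0.5,40,0.4],[-0.003,0.006,-0.019,2,0.5,54,0.4],[-0.003,0.006,-0.019,2,0.5,59,0.4],[-0.003,0.006,-0.019,2,0.5,59,0.4],[-0.003,0.006,-0.019,2,0.5,59,0.4]]
  ],
  "squeeze": 3
}}

```text
t: 8.55
eef_pos: [0.4532, 0.0995, 0.0581]
ee_rot: [[0.972, 0.234, 0.001], [0.234, -0.972, -0.0], [0.001, 0.0, -1.0]]
force: [0.6, 0.7, 0.6]
gripper_width: 0.402
grasp_force: 0.0
```

```bash
python3 go.py 452.7 99.3 57 -76.4
```

```text
8.55 [453.2  99.5  58.1] yaw -76.47 F [0.62 0.72 0.61] w 0.40173307221051185 0.0 q6 1.4086333866599918
[452.7, 99.3, 57.0, -76.4] [0.0003, -0.0009, -0.0012] [-0.5, 0.1, 1.1]
```

Close gently (3 N).

{"name": "carry_out", "arguments": {
  "moves": [
    [[0,0,0,0,0,0,0.3],[0,0,0,0,0,0,0.2],[0,0,0,0,0,0,0.15],[0,0,0,0,0,0,0.1],[0,0,0,0,0,0,0.05],[0,0,0,0,0,0,0.05],[0,0,0,0,0,0,0.05]]
  ],
  "squeeze": 3
}}

```text
t: 9.25
eef_pos: [0.453, 0.0995, 0.0577]
ee_rot: [[0.972, 0.234, 0.001], [0.234, -0.972, -0.0], [0.001, 0.0, -1.0]]
force: [-0.5, 0.6, 3.5]
gripper_width: 0.128
grasp_force: 3.0
```

```bash
python3 go.py
python3 - <<'E'
from meas import *
im=grab('top');P=cloud(im)
blob(im,P,.012,.036,(165,190,330,280),'board')
blob(im,P,.002,.0205,(255,205,305,250),'seat')
blob(im,P,.002,.0145,(262,210,300,245),'well')
# seat rim / well edge via ellipse on the white well floor
hsv=cv2.cvtColor(im['pixels'],cv2.COLOR_BGR2HSV)
m=((hsv[...,1]<40)&(hsv[...,2]>60)).astype(np.uint8); k=np.zeros_like(m);k[208:248,260:300]=1;m*=k
v,u=np.nonzero(m);q=ray(im,u,v,.010);print('well col',len(u),q.mean(0),cv2.minAreaRect((q[:,:2]*1e3).astype(np.float32)))
im=grab('scene');P=cloud(im)
hsv=cv2.cvtColor(im['pixels'],cv2.COLOR_BGR2HSV)
blob(im,P,.002,.0205,(270,185,315,215),'seatscene')
blob(im,P,.012,.036,(225,165,330,300),'boardscene')
cv2.imwrite('pics/s3.png',im['pixels'][120:320,180:400].repeat(3,0).repeat(3,1))
E
```

```text
9.25 [453.   99.5  57.7] yaw -76.49 F [-0.46  0.56  3.48] w 0.12838745975516871 3.000267930328846 q6 1.409000909052854
board 3874 mean [ 0.4877 -0.0705] z 0.0242 rect [486.7 -55.8] [113.8 225.7] 11.1
seat 554 mean [ 0.4892 -0.0669] z 0.0164 rect [488.4 -66.6] [66.8 64.1] 88.5
well 228 mean [ 0.4892 -0.0664] z 0.0125 rect [488.5 -66.9] [43.2 40.5] 88.5
well col 246 [ 0.48875702 -0.0660402   0.01      ] ((488.6408996582031, -65.8690414428711), (40.485748291015625, 40.91880416870117), 43.1484489440918)
seatscene 161 mean [ 0.473  -0.0726] z 0.016 rect [474.3 -74.4] [30.5 58.3] 25.5
boardscene 3861 mean [0.4442 0.0621] z 0.024 rect [470.7  12.1] [115.3 361.6] 11.0
```

View pics/s3.png

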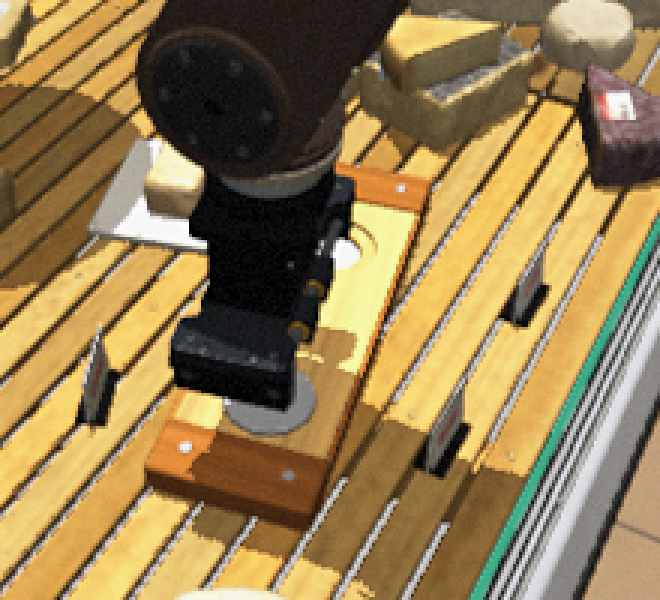

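The gripper holds the fin, disc visible at (270,405) in crop. I'll check the disc centre at its own height from the first top image.

Run:
```python
from meas import *
im=grab('top'); a=cv2.imread('pics/top0.png');hsv=cv2.cvtColor(a,cv2.COLOR_BGR2HSV)
m=(hsv[...,1]<35).astype(np.uint8)
B=np.array([474.4,6.1]);t=np.radians(11.1);X=np.array([np.cos(t),np.sin(t)]);Y=np.array([-X[1],X[0]])
for nm,(u0,v0,u1,v1),z in(('disc',(186,225,226,262),.029),('well',(258,208,302,248),.018)):
    k=np.zeros_like(m);k[v0:v1,u0:u1]=1
    c=max(cv2.findContours(m*k,0,1)[0],key=len)[:,0].astype(float)
    q=ray(im,c[:,0],c[:,1],z)[:,:2]*1e3
    e=cv2.fitEllipse(q.astype(np.float32)); d=np.array(e[0])-B
    print(nm,np.round(e[0],1),np.round(e[1],1),'board xy',(d@X).round(1),(d@Y).round(1))
# seat rim: brown edge pixels in crop -> darker/saturated ring
E=cv2.Canny(cv2.resize(cv2.cvtColor(a,6),None,fx=4,fy=4,interpolation=cv2.INTER_CUBIC),30,90)
v,u=np.nonzero(E);u=(u+.5)/4-.5;v=(v+.5)/4-.5
q=ray(im,u,v,.023)[:,:2]*1e3;c=np.array([488.5,-66.5])
for i in range(8):
    r=np.hypot(*(q-c).T);s=q[(abs(r-33.5)<2.5)]
    A=np.c_[2*s,np.ones(len(s))];x=np.linalg.lstsq(A,(s**2).sum(1),rcond=None)[0];c=x[:2]
d=c-B;print('rim',len(s),c.round(2),np.sqrt(x[2]+c@c),(d@X).round(2),(d@Y).round(2))
```

```text
disc [453.1 100.7] [60.4 61. ] board xy -2.6 96.9
well [488.6 -66. ] [39.2 39.6] board xy 0.0 -73.4
rim 223 [489.9  -67.32] 32.961433974053314 1.07 -75.03
```

{"name": "carry_out", "arguments": {
  "moves": [
    [[0,0,0.005,0,3,0,0.05],[0,0,0.01,0,9,0,0.05],[0,0,0.02,0,18,0,0.05],[0,0,0.03,-0.5,28,0,0.05],[0,0,0.04,-1,38,0,0.05],[0,0,0.042,-1,48,0,0.05],[0,0,0.042,-1,58,0,0.05],[0,0,0.042,-1.5,68,0,0.05],[0,0,0.042,-2,78,0,0.05],[0,0,0.042,-2,88,0,0.05],[0,0,0.042,-2.5,98,0,0.05],[0,0,0.042,-2.5,108,0,0.05],[0,0,0.042,-3,118,0,0.05],[0,0,0.042,-3,128,0,0.05],[0,0,0.042,-3.5,138,0,0.05],[0,0,0.042,-3.5,146,0,0.05],[0,0,0.042,-3.6,152,0,0.05],[0,0,0.042,-3.6,156,0,0.05],[0,0,0.042,-3.6,156,0,0.05],[0,0,0.042,-3.6,156,0,0.05]]
  ]
}}

```text
t: 11.4
eef_pos: [0.4859, -0.053, 0.0576]
ee_rot: [[0.981, 0.193, 0.001], [0.193, -0.981, -0.0], [0.001, 0.0, -1.0]]
force: [-0.2, -0.6, 0.0]
gripper_width: 0.127
grasp_force: 3.0
```

```bash
python3 go.py
python3 - <<'E'
from meas import *
im=grab('scene');cv2.imwrite('pics/s4.png',im['pixels'][120:320,180:400].repeat(3,0).repeat(3,1))
E
```

```text
11.4 [485.9 -53.   57.6] yaw -78.89 F [-0.19 -0.59  0.04] w 0.12722764947560988 2.999889627099037 q6 1.1332288733265479
```

View pics/s4.png

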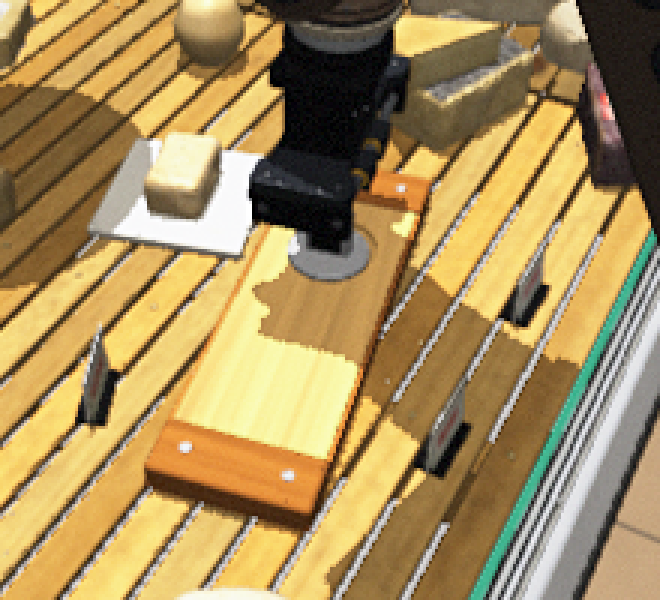

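Disc is at (330,252) just short of the seat, aligned with the board. I'll loosen the fingers so the cover can fall, then push slowly with the trailing finger.

{"name": "carry_out", "arguments": {
  "moves": [
    [[0,0,0,0,0,0,0.16],[0,0,0,0,0,0,0.16],[0,0,0,0,1,0,0.16],[0,0,0,0,2,0,0.16],[0,0,0,0,3,0,0.16],[0,0,0,0,4,0,0.16],[0,0,0,0,5,0,0.16],[0,0,0,0,6,0,0.16],[0,0,0,0,7,0,0.16],[0,0,0,0,8,0,0.16],[0,0,0,0,9,0,0.16],[0,0,0,0,10,0,0.16]]
  ]
}}

```text
t: 12.65
eef_pos: [0.4878, -0.0629, 0.0576]
ee_rot: [[0.981, 0.193, 0.0], [0.193, -0.981, -0.0], [0.0, 0.0, -1.0]]
force: [0.1, 0.0, 0.3]
gripper_width: 0.16
grasp_force: 0.4
```

{"name": "carry_out", "arguments": {
  "moves": [
    [[0,0,0,0,0.5,0,0.16],[0,0,0,0,1,0,0.16],[0,0,0,0,1.5,0,0.16],[0,0,0,0,2,0,0.16]]
  ]
}}

```text
t: 13.05
eef_pos: [0.4882, -0.0648, 0.0577]
ee_rot: [[0.981, 0.193, 0.0], [0.193, -0.981, -0.0], [0.0, 0.0, -1.0]]
force: [-0.6, -0.1, -0.9]
gripper_width: 0.16
grasp_force: 0.2
```

```bash
cat > disc.py <<'E'
from meas import *
im=grab('scene');P=cloud(im);hsv=cv2.cvtColor(im['pixels'],cv2.COLOR_BGR2HSV)
q=P.reshape(-1,3);w=(hsv[...,1].ravel()<35)&(hsv[...,2].ravel()>70)
k=w&(np.hypot(q[:,0]-.486,q[:,1]+.062)<.04)&(q[:,2]>.012)&(q[:,2]<.036)
q=q[k];print('disc px',k.sum(),'z med',np.median(q[:,2]).round(4),'y min/max',q[:,1].min().round(4),q[:,1].max().round(4),q[:,0].min().round(4))
E
python3 disc.py; python3 go.py
```

```text
disc px 254 z med 0.0273 y min/max -0.0875 -0.0278 0.4563
13.1 [488.2 -64.8  57.6] yaw -78.9 F [-0.47 -0.73  0.96] w 0.1627705281683889 0.09918999297951814 q6 1.1107008686916169
```

{"name": "carry_out", "arguments": {
  "moves": [
    [[0,0,0,0,0.5,0,0.16],[0,0,0,0,1,0,0.16],[0,0,0,0,1.5,0,0.16]]
  ]
}}

```text
t: 13.4
eef_pos: [0.4885, -0.0663, 0.0576]
ee_rot: [[0.981, 0.193, 0.001], [0.193, -0.981, -0.0], [0.0, 0.0, -1.0]]
force: [-0.8, 0.6, 0.9]
gripper_width: 0.159
grasp_force: 0.0
```

{"name": "carry_out", "arguments": {
  "moves": [
    [[0,0,0,0,0.5,0,0.16],[0,0,0,0,1,0,0.16]]
  ]
}}

```text
t: 13.6
eef_pos: [0.4886, -0.0672, 0.0576]
ee_rot: [[0.981, 0.193, 0.0], [0.193, -0.981, -0.0], [0.0, 0.0, -1.0]]
force: [-0.2, 1.2, -0.4]
gripper_width: 0.162
grasp_force: 0.5
```

```bash
python3 disc.py; python3 go.py
```

```text
disc px 271 z med 0.0239 y min/max -0.0924 -0.0318 0.4559
13.65 [488.6 -67.3  57.6] yaw -78.9 F [-1.16  0.62  0.36] w 0.1628593927246405 0.33288015983998775 q6 1.1061101154638764
```

Height dropped; check tilt by a plane fit.

```bash
cat >> disc.py <<'E'
c=q.mean(0);q=q[abs(q[:,2]-np.median(q[:,2]))<.005]
t=np.radians(11.1);X=np.array([np.cos(t),np.sin(t)]);Y=np.array([-X[1],X[0]])
A=np.c_[(q[:,:2]-[.4886,-.0667])@np.c_[X,Y],np.ones(len(q))]
x,_,_,_=np.linalg.lstsq(A,q[:,2],rcond=None);print('tilt x,y, z at centre',x.round(4),'res',np.std(q[:,2]-A@x).round(4))
r=P.reshape(-1,3);r=r[(abs((r[:,:2]-[.4744,.0061])@X)<.04)&(abs((r[:,:2]-[.4744,.0061])@Y-20)<100)]
r=r[(abs((r[:,:2]-[.4744,.0061])@Y-.02)<.03)];print('run z',np.median(r[:,2]).round(4))
cv2.imwrite('pics/'+__import__('time').strftime('d%H%M%S.png'),im['pixels'][180:230,255:325].repeat(10,0).repeat(10,1))
E
python3 disc.py;ls pics/d*
```

```text
disc px 268 z med 0.0238 y min/max -0.091 -0.0307 0.4565
tilt x,y, z at centre [-0.0136  0.0011  0.0239] res 0.0015
run z 0.3279
pics/d111404.png
```

The disc lies flat with its top at z≈24 mm, so it has dropped in. Stop pushing, open, rise, and verify.

{"name": "carry_out", "arguments": {
  "moves": [
    [[0,0,0,0,-1.5,0,0.25],[0,0,0,0,-1.5,0,0.4],[0,0,0,0,-1.5,0,0.4],[0,0,0,0,-1.5,-20,0.4],[0,0,0,0,-1.5,-60,0.4],[0,0,0,0,-1.5,-100,0.4],[0,0,0,130,-1.5,-130,0.4],[0,0,0,130,-1.5,-130,0.4],[0,0,0,180,-1.5,-130,0.4],[0,0,0,180,-1.5,-130,0.4],[0,0,0,180,-1.5,-130,0.4],[0,0,0,180,-1.5,-130,0.4]]
  ]
}}

```text
t: 14.9
eef_pos: [0.6645, -0.0309, 0.1869]
ee_rot: [[0.981, 0.193, -0.001], [0.193, -0.981, 0.0], [-0.001, -0.0, -1.0]]
force: [-0.6, 0.5, 0.8]
gripper_width: 0.404
grasp_force: 0.0
```

```bash
python3 disc.py
python3 - <<'E'
from meas import *
im=grab('scene');P=cloud(im);blob(im,P,.052,.078,(265,165,320,220),'fin')
cv2.imwrite('pics/s5.png',im['pixels'][120:320,180:400].repeat(3,0).repeat(3,1))
E
```

```text
disc px 287 z med 0.024 y min/max -0.0914 -0.0308 0.4555
tilt x,y, z at centre [-0.0106  0.0048  0.0239] res 0.0014
run z 0.0228
fin 111 mean [ 0.4851 -0.0594] z 0.0621 rect [485.3 -58.9] [37.1 25.4] 11.8
```

View pics/s5.png

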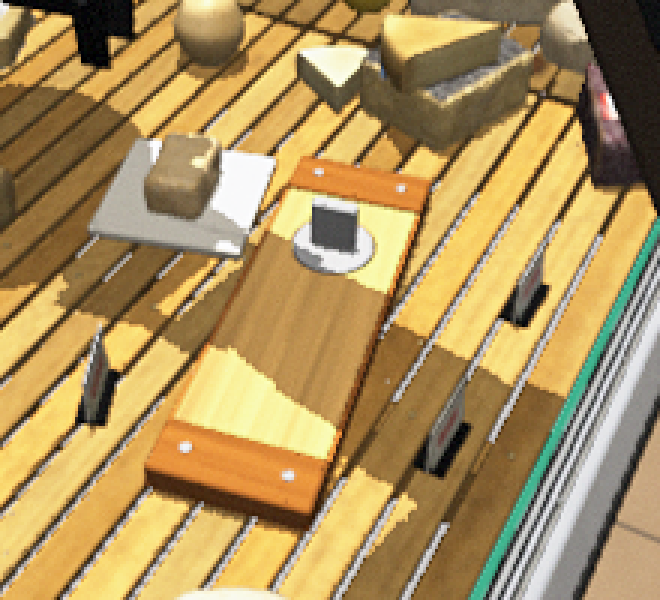

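The cover is at (335,247), seated 1 mm above the run (24.0 vs 22.8 mm). The brick is on the slab, tags unmoved. Handing in.

```bash
python3 -c "
from plant import robot
print(robot.job_done())"
```

```text
the job is handed in; nothing more can be done
None
```

The job is handed in at about 15 s of the 64 s allowed: the brick rests on the middle of the slab, the cover lies flat in its seat with its top about 1 mm above the run, and the price tags and other cheeses in the final picture look unmoved.

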